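Rule to the plate, then hold the sample box lid at its index

ROBOT

A 6-joint arm with a two-finger parallel gripper is mounted at the origin on the work surface. World frame = base frame: x ahead of the robot, y to its left, z up, the work surface at z = 0. Lengths are in m, angles in rad, forces in N, time in s.
With the tool pointing down it reaches from about 0.225 to 0.725 m from the base axis. Payload 3.1 kg.
Tool frame: the origin (TCP) lies at the very end of the fingers, on their centre line; the grasp point (between the pads) lies 19 mm behind it; z points along the fingers, y is the line along which they close (so a half turn about z gives the same grasp; the last joint's range is limited). The gripper opens to 85 mm and grips with 20 to 120 N. Pads are 22 mm wide; open, the fingers measure 114 mm over their backs; the gripper's body (76 mm by 85 mm) begins 54 mm behind the grasp point. The pads swing forward as they close: fully open they stand 13 mm farther back than shut.
Start: joints at [-1.461, 0.048, 0.099, 1.622, 0, 1.443], TCP at [0.124, -0.51, 0.203] pointing down, gripper open.
Joint ranges: [-2.91, 2.91], [-0.99, 1.94], [-1.21, 1.42], [-2.12, 2.29], [-1.49, 1.47], [-3.14, 3.14]. Speed limits (rad/s): [2.79, 2.79, 3.14, 3.14, 3.14, 3.14].

INTERFACE

Orientations are given as a 3x3 rotation matrix whose columns are the frame's x, y, z axes.
In Python, from station import manip, read_camera gives the robot as it stands.
- The arm moves only by the shell command python3 -m crank 'ROWS' [OPENING]. ROWS is a JSON object whose one key "series" holds a list of rows, each a list of 4 numbers: the shift along the tool's x, y, z in m, then the turn about the tool's z in degrees. In form: {"series": [[tx, ty, tz, spin], ...]}. A call has 1 to 12 rows; each row is the pose to reach, as a shift and turn from the pose commanded when the call began, along the tool's axes at that moment; what a row does not reach only later rows make up. A row lasts 1/10 s, in which the tool goes at most 50 mm and 8.59 degrees, less where a joint would pass 70% of its speed; a pose out of reach is approached as far as the arm can. A call with a gripper value outside its range is refused whole. OPENING is the finger opening in m, from 0 to 0.0854, set as the call begins (- or left out, the last holds). The fingers move at their own pace and stop on an object; the grip force is fixed at half the most. Time passes only in rows, so rows that repeat a pose let the fingers close. It gives the time, the measured TCP pose, the force, the opening and the grip force at its end, in the units of the state.
- manip.observe(): the state, without advancing time (a new reading comes with each control period).
- read_camera(name): name is "side" or "top" or "wrist"; returns a dict with "image" (400x640x3 uint8, red, green, blue), "z_map" (400x640 float32, m along the optical axis (not along the pixel's ray), 0 where there is no reading), "mtx" (3x3 intrinsics, pixels), "R" (3x3) and "t" (3): a world point X has camera coordinates R X + t; the wrist camera has in their place "tool_from_camera" (4x4, takes a point from camera to tool coordinates, whose origin is the TCP and whose axes are the flange's). Camera axes: x right, y down, z forward; pixel columns grow to the right and rows downward; lengths in m; the calibration is good to about 2 mm. A picture is of the moment at which its call begins: read the wrist's pose just before it.
- manip.finish_job(): hands the job in; it is judged then, once.
The state is a dict: "time": time; "joint_pos": joint angles; "joint_vel": joint speeds; "joint_torque": joint torques, N m; "eef_pos": TCP position; "orientation": TCP orientation; "contact_force": force on the tool from outside, world axes, zero at the start; "wrist_torque": the same for the moment, N m; "finger_gap": opening from 0.0 (shut) to 1.0 (fully open); "finger_force": force on a finger pad.
Only numpy, scipy, OpenCV 4.12 (cv2) and the standard library are available. Lean on these libraries where they do the work, as an engineer would, in place of code of your own. Each camera call takes 0.05 s, during which the arm holds its last target. There are 200 camera calls.

TASK

Get the bench ready for spotting the coated glass plate: pick up the aluminium rule and lay it flat on the bench, flush along the plate's near edge and about centred on it, and let go of it. Then lift the sprung lid of the sample box by its bar until the lid is in line with the index arm on the side of the box, and finish while still holding it there with the gripper, because it springs shut when let go. Leave the index arm as it is set and the other things on the bench where they stand.

Things in the scene. Friction and masses are not known exactly. Their poses are not given: they have to be found in the camera images.
- rule: Loose aluminium rule, 0.15 to 0.29 kg: flat blade 200 mm long (its y), 30 wide (its x), 6 thick, with a raised grip rib along its middle, 90 mm long, 12 wide, top 30 mm above the underside. Both long edges are alike. Origin: centre of the underside; z up. At first it lies flat on the bench nearer the robot than plate and box, roughly crosswise.
- plate: White-coated glass plate fixed flat on the bench, left or right of the robot's middle line: 200 mm along its y, 160 along its x, 8 thick. Origin: centre of the underside. Near edge: the face 80 mm from the origin on its -x side, towards the robot; the rule is flush when its origin is at x = -95 mm, y = 0 in the plate's frame and its y lies along the plate's y.
- sample_box: White sample box fixed on the bench on the other side from the plate, 155 mm along its x, 170 along its y, 85 high, with rows of amber vials in it under a grey sprung lid. Origin: centre of the underside; its front (-x) faces the robot, the hinge is along its top rear (+x) rim. The index arm is on its +y side.
- lid (a joint): Angle of the lid, rad: 0 shut (at the start), growing as the front edge rises, up to 1.4. A spring and its weight press it shut: lifting at the bar takes about 3 N at first and about 5 N at 0.8 rad. The lid is a plate 155 x 170 x 8 mm whose underside is 85 mm above the bench when shut.
- lid_bar (a point): Middle of the steel grip bar on the lid, the point to hold: 12 mm thick, along the box's y, 78 mm clear between its posts, just ahead of the lid's front edge. In the lid's frame 165 mm ahead of (-x) and 45 mm above the hinge axis; shut, its centre is 130 mm above the bench, 31 mm clear above the lid's top. Axes: the lid's (x towards the hinge, z out of its top).
- lid_hinge (a point): Point on the lid's hinge axis, in the middle of the box's rear rim, 85 mm above the bench; the axis runs along the box's y. Axes as lid_bar.
- index (a joint): Angle at which the index arm is set, rad, counted as for the lid (0 level, pointing to the robot; positive: tip up); between 0.45 and 0.8. Its pivot is in line with the lid's hinge, so the lid is in line with the arm when both joints read the same. It is stiff and stays where it is unless knocked.
- index_tip (a point): Free end of the index arm, a dark steel strip 165 mm long, 12 high, 6 thick, 100 mm to the +y side of the box's middle and 15 mm beside the lid's edge. Its x axis lies along the arm towards the pivot.
- vial: Bystander: small amber glass vial with a white cap, 28 mm across, 52 high, standing near the middle between plate and sample box. Origin: centre of the underside.
- dish: Bystander: small white porcelain dish, 48 mm across, 20 high, near the middle. Origin: centre of the underside.
- beaker: Bystander: glass beaker, 72 mm across, 95 high, out to the robot's left. Origin: centre of the underside.
- wash_bottle: Bystander: clear plastic wash bottle with a white bent spout, 60 mm across, 170 high, out to the robot's right. Origin: centre of the underside.
- jar: Bystander: white screw-capped jar, 76 mm across, 85 high, at the front right. Origin: centre of the underside.
- spatula: Bystander: thin steel lab spatula, 160 mm long, 16 wide at the blade, 5 thick, lying flat at the front left.
Things that resemble listed ones, but are neither listed nor needed, are in the scene too. Several things have the shape of the rule; the one meant has the colours described above.

How it is judged:
On the way:
1. the rule lies flat and flush along the plate's near edge, let go (x of rule in the frame of plate between -0.0985 and -0.091 m and y of rule in the frame of plate between -0.035 and 0.035 m and z of rule in the frame of plate below 0.004 m and angle between rule's own z axis and vertical below 0.05 rad and angle between the y axis of rule and the y axis of plate, either way round below 0.035 rad and contact force between rule and the fingers below 0.1 N and linear speed of rule below 0.01 m/s), for 0.3 s.
At the end, for the whole second after the job is handed in: Rule let go, flat along the plate's near edge: gap under 3.5 mm, parallel within 2 degrees, middles within 35 mm. Lid at rest within 0.09 rad (5 degrees) of the index arm, borne by the fingers with over 1 N. Index tip within 8 mm of its start (all of step 1 and angle between the x axis of lid_bar and the x axis of index_tip, either way round below 0.09 rad and velocity of joint lid between -0.05 and 0.05 rad/s and contact force between sample_box and the fingers above 1 N and distance of index_tip from where it was at the start of the episode below 0.008 m); the arm keeps its last pose, push and grip.
It fails at once if the index arm is knocked from its setting (tip moved over 8 mm) (distance of index_tip from where it was at the start of the episode above 0.008 m).
It fails at once if a bystander is pushed over 30 mm or lifted (distance of any of vial, dish, beaker, wash_bottle, jar, spatula from where it was at the start of the episode above 0.03 m).
It fails at once if an upright bystander is tipped over (angle between any of vial, dish, beaker, wash_bottle, jar's own z axis and vertical above 0.5 rad).
It also fails if it takes over 58 s, if anything falls off the work surface, if the arm or the gripper's body presses on something with over 40 N, if the wrist force passes 120 N, or if a joint passes its speed limit or range.

## Working session

There is one attempt and no reset: what is moved stays moved. The work goes in short steps, Python scripts to look and compute and a shell command to move; the robot and the scene stay as the last step left them, time stands still between calls to the robot, and variables do not carry over. Pictures are saved under pics/ and viewed, at most 10 in all, crops included, and the job is handed in when it is done.

```bash
mkdir -p pics
python3 - <<'E'
from station import manip, read_camera
import cv2, numpy as np
s=manip.observe(); print({k:np.round(v,3).tolist() for k,v in s.items()})
for n in("top","side"):
    c=read_camera(n); np.savez(f"pics/{n}0.npz",**c); cv2.imwrite(f"pics/{n}0.png",c["image"][:,:,::-1])
    print(n,c["mtx"].round(1).tolist(),c["R"].round(3).tolist(),c["t"].round(3).tolist(),(c["z_map"]>0).mean())
E
```

```text
{'time': 0.0, 'joint_pos': [-1.461, 0.049, 0.098, 1.622, -0.0, 1.443], 'joint_vel': [0.0, 0.0, 0.001, 0.002, -0.0, -0.001], 'joint_torque': [-0.001, -33.878, 32.001, 0.02, -0.0, -0.0], 'eef_pos': [0.124, -0.51, 0.202], 'orientation': [[0.972, 0.236, -0.0], [0.236, -0.972, 0.002], [0.0, -0.002, -1.0]], 'contact_force': [-1.352, 0.557, 0.916], 'wrist_torque': [0.047, 0.018, -0.005], 'finger_force': 0.0, 'finger_gap': 1.001}
top [[510.4, 0.0, 323.6], [0.0, 510.4, 190.9], [0.0, 0.0, 1.0]] [[-0.013, -1.0, 0.01], [-0.992, 0.012, -0.126], [0.126, -0.012, -0.992]] [0.006, 0.497, 1.631] 0.99591796875
side [[425.1, 0.0, 322.4], [0.0, 425.1, 202.6], [0.0, 0.0, 1.0]] [[-0.972, -0.234, 0.006], [-0.128, 0.508, -0.852], [0.196, -0.829, -0.524]] [0.475, 0.171, 1.176] 0.9960859375
```

View pics/top0.png

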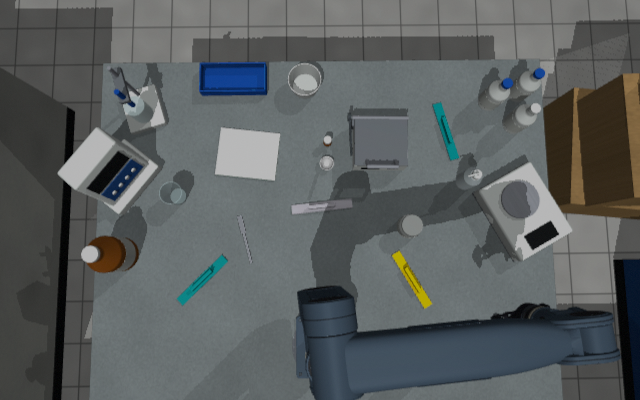

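View pics/side0.png

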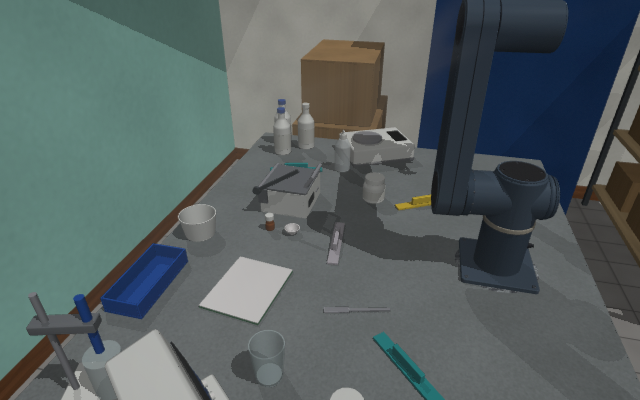

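The top view shows the plate at about (248,154) and the box at (378,140), with the index arm on its left side at x≈351. Four things have the rule's shape: grey at (321,207), teal at (203,280), teal at (446,131) and yellow at (412,279). Only the grey one fits the bare aluminium description, so I'll confirm it in a crop.

```bash
cat > h.py <<'E'
import numpy as np, cv2
def world(c):
    v,u=np.mgrid[0:400,0:640]; z=c["z_map"]; K=c["mtx"]
    P=np.stack([(u-K[0,2])/K[0,0]*z,(v-K[1,2])/K[1,1]*z,z],-1)
    return (P-c["t"])@c["R"]
def ray(c,uv,h):
    "pixels -> world points on plane z=h"
    uv=np.atleast_2d(uv).astype(float); K=c["mtx"]
    d=np.c_[(uv-K[[0,1],2])/K[0,0],np.ones(len(uv))]@c["R"]; o=-c["R"].T@c["t"]
    return o+d*((h-o[2])/d[:,2])[:,None]
def big(m):
    n,l,s,_=cv2.connectedComponentsWithStats(m.astype(np.uint8)); return l==1+np.argmax(s[1:,4])
def rect(P):
    r=cv2.minAreaRect((P[:,:2]*1000).astype(np.float32)); return r
E
python3 - <<'E'
from h import *
c=np.load("pics/top0.npz"); im=c["image"]; W=world(c)
crop=lambda a,b,x,y:cv2.resize(im[b:y,a:x,::-1],None,fx=5,fy=5,interpolation=cv2.INTER_CUBIC)
cv2.imwrite("pics/crop1.png",np.vstack([cv2.resize(im[95:225,280:440,::-1],(738,600),interpolation=cv2.INTER_CUBIC)]))
box=lambda a,b,x,y:np.s_[b:y,a:x]
def sub(a,b,x,y):
    m=np.zeros((400,640),bool); m[b:y,a:x]=1; return m
print("bench z",np.median(W[230:260,300:320,2]))
hsv=cv2.cvtColor(im,cv2.COLOR_RGB2HSV)
print("plate px",hsv[154,248],W[154,248],"bench",hsv[230,200],"rule",hsv[206,300],W[206,300],hsv[206,321],W[206,321],hsv[204,342])
m=big(sub(205,115,295,190)&(hsv[...,2]>170)&(hsv[...,1]<30))
ct=max(cv2.findContours(m.astype(np.uint8),0,2)[0],key=cv2.contourArea)[:,0]
print("plate",rect(ray(c,ct,.008)),cv2.minAreaRect(ct))
m=sub(283,190,362,222)&(W[...,2]>.004)
for n,mm in(("blade",m),("rib",m&(W[...,2]>.018))):
    print(n,mm.sum(),rect(W[big(mm)]),W[big(mm)][:,2].max())
m=sub(340,95,420,180)&(W[...,2]>.05); print("box",rect(W[big(m)]))
l=sub(356,105,410,163)&(W[...,2]>.085)&(W[...,2]<.1); print("lid",rect(W[big(l)]),np.median(W[big(l)][:,2]))
a=sub(340,95,357,180)&(W[...,2]>.06); Q=W[a]; print("arm",np.c_[np.argwhere(a)[:,::-1],Q.round(3)][::6].tolist())
E
```

```text
bench z -4.018639755192799e-05
plate px [  0   0 184] [0.62661101 0.24931575 0.00862871] bench [ 99  22 117] rule [130  14 169] [0.45141139 0.07784934 0.00232938] [124  12 174] [0.44774403 0.00873679 0.03166836] [125  13 115]
plate ((628.9808349609375, 251.81471252441406), (197.13812255859375, 155.30613708496094), 83.41470336914062) ((247.06097412109375, 153.4512176513672), (59.633033752441406, 46.16038131713867), 6.34019136428833)
blade 797 ((425.1649169921875, -12.410293579101562), (185.77488708496094, 211.08099365234375), 35.57341384887695) 1.6804027993911297
rib 123 ((451.451171875, 7.242008209228516), (12.185514450073242, 88.96463012695312), 5.735151767730713) 0.04033619648879745
box ((503.6397705078125, -139.68643188476562), (217.79469299316406, 489.311279296875), 77.54960632324219)
lid ((655.6180419921875, -187.9334716796875), (167.21119689941406, 156.3565673828125), 88.83560943603516) 0.09401335147107273
arm [[348.0, 112.0, 0.741, -0.081, 0.098], [349.0, 114.0, 0.734, -0.084, 0.1], [352.0, 115.0, 0.733, -0.094, 0.094], [349.0, 116.0, 0.728, -0.084, 0.099], [356.0, 116.0, 0.72
[... 971 characters left out ...]
653, -0.104, 0.098], [350.0, 141.0, 0.634, -0.082, 0.153], [351.0, 142.0, 0.629, -0.084, 0.165], [354.0, 143.0, 0.641, -0.098, 0.096], [355.0, 144.0, 0.638, -0.101, 0.096], [356.0, 145.0, 0.635, -0.104, 0.094], [350.0, 147.0, 0.612, -0.08, 0.17], [351.0, 148.0, 0.609, -0.083, 0.171], [354.0, 149.0, 0.622, -0.098, 0.091], [355.0, 150.0, 0.618, -0.101, 0.094], [356.0, 151.0, 0.614, -0.103, 0.1], [350.0, 153.0, 0.591, -0.079, 0.183], [351.0, 154.0, 0.589, -0.082, 0.179], [356.0, 155.0, 0.603, -0.104, 0.091], [356.0, 157.0, 0.597, -0.104, 0.091], [356.0, 159.0, 0.589, -0.103, 0.098], [356.0, 161.0, 0.582, -0.103, 0.099], [356.0, 163.0, 0.577, -0.103, 0.095], [356.0, 165.0, 0.574, -0.104, 0.074]]
```

View pics/crop1.png

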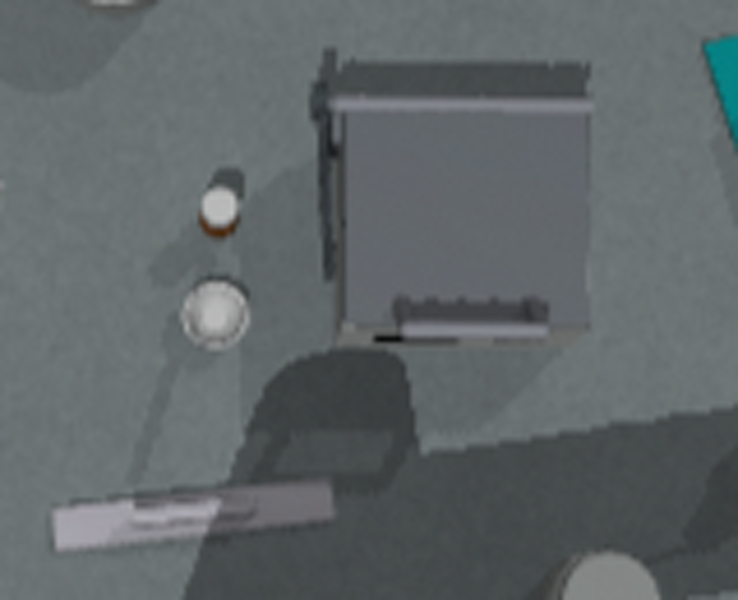

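The crop confirms the bare aluminium rule with its central rib at (192,515). The lid bar runs from about (400,328) to (550,328), and the index arm is at x≈328. Next I'll refine the measurements.

```bash
cat >> h.py <<'E'
def shift(target,yawx):
    "tool-frame shift and spin (deg) to TCP target with tool x at world yaw (deg), tool down"
    from station import manip
    s=manip.observe(); R=np.array(s["orientation"])
    cur=np.degrees(np.arctan2(R[1,0],R[0,0])); sp=-((yawx-cur+180)%360-180)
    print("t",round(s["time"],2),"tcp",np.round(s["eef_pos"],4),"yawx",round(cur,2),"| shift",np.round(R.T@(np.array(target)-s["eef_pos"]),4),"spin",round(sp,2),"F",np.round(s["contact_force"],1))
E
python3 - <<'E'
from h import *
c=np.load("pics/top0.npz"); s=np.load("pics/side0.npz")
im=c["image"]; hsv=cv2.cvtColor(im,cv2.COLOR_RGB2HSV)
m=np.zeros((400,640),bool); m[192:222,283:362]=(hsv[192:222,283:362,0]>112)&(hsv[192:222,283:362,1]>5)
m=big(m); ct=max(cv2.findContours(m.astype(np.uint8),0,2)[0],key=cv2.contourArea)[:,0]
print("rule blade",m.sum(),rect(ray(c,ct,.008)))
# side view: depth points
W=world(s); g=cv2.cvtColor(s["image"],cv2.COLOR_RGB2GRAY)
reg=np.zeros((400,640),bool); reg[155:215,245:330]=1
lid=big(reg&(abs(W[...,2]-.093)<.004)&(W[...,0]>.55)); print("lid side",lid.sum(),rect(W[lid]))
arm=reg&(W[...,2]>.1)&(g<70)&(W[...,1]>-.13); arm=big(arm); Q=W[arm]
print("arm",arm.sum(),Q.min(0),Q.max(0),np.median(Q[:,1]))
# cast the arm's pixels on the plane y=ymid of arm's outer face
for y in(-.082,-.078):
    uv=np.argwhere(arm)[:,::-1].astype(float);K=s["mtx"]
    d=np.c_[(uv-K[[0,1],2])/K[0,0],np.ones(len(uv))]@s["R"]; o=-s["R"].T@s["t"]
    P=o+d*((y-o[1])/d[:,1])[:,None]; P=P[:,[0,2]]*1000
    vx,vz,x0,z0=cv2.fitLine(P.astype(np.float32),cv2.DIST_HUBER,0,.01,.01).ravel(); 
    print("angle",np.arctan(-vz/vx),"pt",x0,z0,P.min(0),P.max(0), cv2.minAreaRect(P.astype(np.float32)))
shift([.4515,.0072,.2],95.7)
E
```

```text
rule blade 565 ((450.16943359375, 6.891143798828125), (31.086463928222656, 199.5408172607422), 5.557016849517822)
lid side 969 ((644.3583984375, -179.8614501953125), (183.44686889648438, 161.80418395996094), 89.26084899902344)
arm 166 [ 0.25351897 -0.08491675  0.10013998] [0.72432259 0.99881896 0.75935466] -0.07957700460691963
angle 0.5374893 pt 648.52167 137.54703 [584.26916538  97.04384137] [726.77051691 178.09686103] ((654.051513671875, 133.55853271484375), (15.789790153503418, 162.44989013671875), 59.89385986328125)
angle 0.5375031 pt 647.0594 139.84828 [583.04509287  99.49498573] [725.01906153 180.24803648] ((652.5691528320312, 135.87457275390625), (15.731346130371094, 161.84864807128906), 59.89385986328125)
t 0.1 tcp [ 0.1236 -0.5096  0.2021] yawx 13.62 | shift [ 0.4404 -0.425   0.0031] spin -82.08 F [-0.8  0.2  0. ]
```

```bash
python3 -m crank '{"series": [[0.037,-0.035,0,-7],[0.073,-0.071,0,-14],[0.11,-0.106,0,-21],[0.147,-0.142,0,-28],[0.183,-0.177,0,-35],[0.22,-0.213,0,-42],[0.257,-0.248,0,-49],[0.293,-0.284,0,-56],[0.33,-0.319,0,-63],[0.367,-0.355,0,-70],[0.403,-0.39,0,-77],[0.44,-0.425,0,-82]]}' 0.06
python3 -m crank '{"series": [[0,0,0,0],[0,0,0,0],[0,0,0,0],[0,0,0,0]]}'
python3 - <<'E'
from h import *; from station import *
shift([.4505,.007,.1],95.6)
s=manip.observe(); c=read_camera("wrist"); np.savez("pics/w1.npz",eef=s["eef_pos"],Rt=s["orientation"],**c); cv2.imwrite("pics/w1.png",c["image"][:,:,::-1])
E
```

```text
time: 1.3
eef_pos: [0.4452, -0.0013, 0.2029]
orientation: [[-0.103, 0.995, -0.0], [0.995, 0.103, -0.0], [-0.0, -0.0, -1.0]]
contact_force: [0.9, -1.5, 0.5]
finger_gap: 0.706
finger_force: 0.0
time: 1.7
eef_pos: [0.4443, -0.0047, 0.2032]
orientation: [[-0.095, 0.995, -0.0], [0.995, 0.095, -0.0], [-0.0, -0.0, -1.0]]
contact_force: [-0.0, -0.3, 1.1]
finger_gap: 0.7
finger_force: 0.0
t 1.7 tcp [ 0.4443 -0.0047  0.2032] yawx 95.46 | shift [0.0111 0.0073 0.1032] spin -0.14 F [-0.  -0.3  1.1]
```

View pics/w1.png

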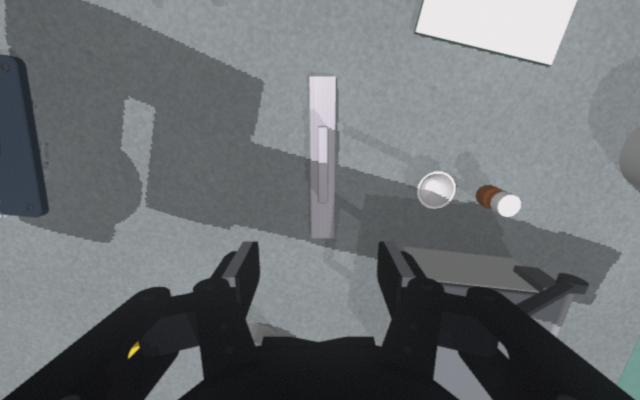

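The wrist view shows the rule upright at (322,157) with its rib at (322,165), between the fingers' lines. The plate's near edge runs from (415,33) to (552,66). Measuring from this view.

```bash
cat >> h.py <<'E'
def wcam(f):
    "wrist npz -> dict with world extrinsics"
    w=np.load(f); T=w["tool_from_camera"]; Rc=w["Rt"]@T[:3,:3]; o=w["Rt"]@T[:3,3]+w["eef"]
    return dict(image=w["image"],z_map=w["z_map"],mtx=w["mtx"],R=Rc.T,t=-Rc.T@o)
E
python3 - <<'E'
from h import *
c=wcam("pics/w1.npz"); W=world(c); hsv=cv2.cvtColor(c["image"],cv2.COLOR_RGB2HSV)
print("bench z",np.median(W[60:100,180:250,2]))
m=np.zeros((400,640),bool); m[60:250,290:355]=1
r=m&(hsv[...,0]>112)&(hsv[...,0]<165)&(hsv[...,1]>5); r=big(r)
ct=max(cv2.findContours(r.astype(np.uint8),0,2)[0],key=cv2.contourArea)[:,0]
print("blade",rect(ray(c,ct,.006)))
rib=big(m&(W[...,2]>.022)&(W[...,2]<.05)); print("rib",rib.sum(),rect(W[rib]),np.median(W[rib][:,2]))
p=np.zeros((400,640),bool); p[0:90,400:600]=1; p&=(hsv[...,2]>185)&(hsv[...,1]<20)
p=big(p); pts=[]
for u in range(425,548,3):
    v=np.where(p[:,u])[0].max(); pts.append([u,v+.5])
E=ray(c,pts,.008); vx,vy,x0,y0=cv2.fitLine(E[:,:2].astype(np.float32),cv2.DIST_HUBER,0,.01,.01).ravel()
print("near edge dir deg",np.degrees(np.arctan2(vy,vx))%180,"mid",x0,y0,"ends",E[0],E[-1], "corners",ray(c,[[415,33],[552,66]],.008))
E
```

```text
bench z 0.0012643517454801428
blade ((448.03076171875, 8.643661499023438), (32.15797424316406, 201.06350708007812), 5.424891948699951)
rib 788 ((448.4142761230469, 8.996360778808594), (11.617544174194336, 88.34033966064453), 5.429604530334473) 0.030876286659347774
near edge dir deg 173.2623 mid 0.6163814 0.15409283 ends [0.54654648 0.16251096 0.008     ] [0.68741105 0.14529122 0.008     ] corners [[0.53547674 0.16195977 0.008     ]
 [0.69608559 0.14349719 0.008     ]]
```

```bash
python3 -m crank '{"series": [[0.012,0.006,0.04,0],[0.013,0.006,0.085,0],[0.013,0.006,0.125,0],[0.013,0.006,0.155,0],[0.013,0.006,0.175,0],[0.013,0.006,0.188,0],[0.013,0.006,0.188,0],[0.013,0.006,0.188,0]]}' 0.06
python3 -m crank '{"series": [[0,0,0,0],[0,0,0,0],[0,0,0,0],[0,0,0,0],[0,0,0,0],[0,0,0,0],[0,0,0,0],[0,0,0,0]]}' 0.0
```

```text
time: 2.55
eef_pos: [0.4501, 0.0095, 0.0161]
orientation: [[-0.097, 0.995, 0.001], [0.995, 0.097, -0.0], [-0.0, 0.001, -1.0]]
contact_force: [0.6, 0.1, 0.5]
finger_gap: 0.698
finger_force: 0.0
time: 3.35
eef_pos: [0.4494, 0.0101, 0.0151]
orientation: [[-0.098, 0.995, -0.0], [0.995, 0.098, 0.0], [0.0, -0.0, -1.0]]
contact_force: [0.3, -0.6, -1.0]
finger_gap: 0.001
finger_force: 0.0
```

Run:
```python
from h import *; from station import *
s=manip.observe(); c=read_camera("wrist"); np.savez("pics/w2.npz",eef=s["eef_pos"],Rt=s["orientation"],**c); a=c["image"][:,:,::-1]
t=read_camera("side"); b=cv2.resize(t["image"][180:310,260:440,::-1],(554,400),interpolation=cv2.INTER_CUBIC)
cv2.imwrite("pics/w2.png",np.hstack([cv2.resize(a,(400,250)),cv2.resize(b,(346,250))]))
print(s["finger_gap"],s["eef_pos"],s["finger_force"])
```

```text
0.0010846436043591063 [0.44939566 0.01013578 0.01512911] 0.0
```

View pics/w2.png

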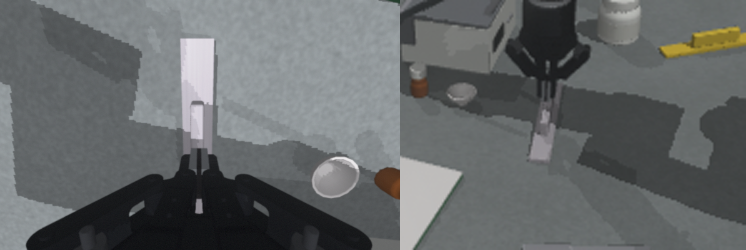

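The wrist view shows the fingers on both sides of the rib (about (185,170) and (213,170)), but the gap reads 0. I'll look closer at the fingers and do a small test lift.

```bash
python3 -m crank '{"series": [[0,0,-0.015,0],[0,0,-0.03,0],[0,0,-0.03,0],[0,0,-0.03,0]]}'
python3 - <<'E'
from h import *; from station import *
s=manip.observe(); c=read_camera("wrist"); np.savez("pics/w3.npz",eef=s["eef_pos"],Rt=s["orientation"],**c)
a=np.load("pics/w2.npz")["image"][100:400,190:450,::-1]
cv2.imwrite("pics/w3.png",np.hstack([cv2.resize(a,(390,450)),cv2.resize(c["image"][100:400,190:450,::-1],(390,450))]))
E
```

```text
time: 3.85
eef_pos: [0.4499, 0.0101, 0.0453]
orientation: [[-0.098, 0.995, 0.001], [0.995, 0.098, -0.0], [-0.0, 0.001, -1.0]]
contact_force: [-0.8, 0.0, 0.0]
finger_gap: 0.005
finger_force: 0.0
```

View pics/w3.png

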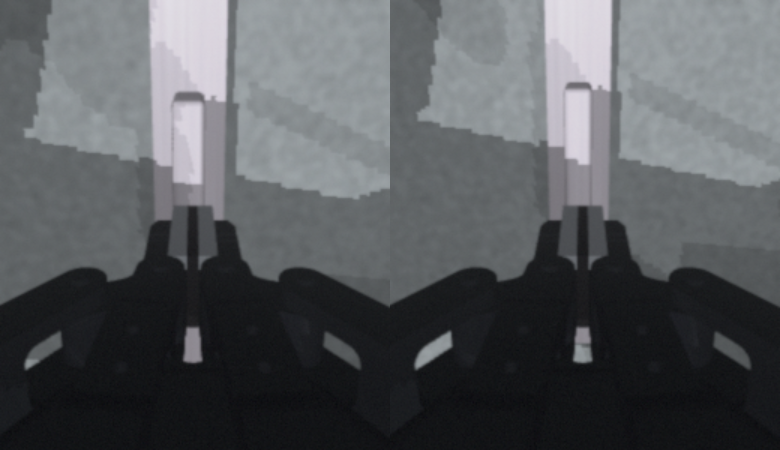

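Neither view shows a grasp: the fingers are shut above or behind the rib. I'll use wrist depth to check where the tips really are relative to the rib.

Run:
```python
from h import *
for f in("w2","w3"):
    c=wcam(f"pics/{f}.npz"); W=world(c); w=np.load(f"pics/{f}.npz")
    P=(W-w["eef"])@w["Rt"]
    for u in(312,319,325):
        for v in(200,225,234,240,248,256,266,280): print(f,u,v,"tool",P[v,u].round(4),"world",W[v,u].round(4))
    m=np.zeros((400,640),bool); m[60:235,285:350]=1; rib=m&(W[...,2]>.02)&(W[...,2]<.05); print("rib",rib.sum(),rect(W[big(rib)]) if rib.any() else 0)
```

```text
w2 312 200 tool [ 0.0261 -0.0033 -0.0168] world [0.4436 0.0358 0.032 ]
w2 312 225 tool [ 0.0112 -0.0034 -0.0153] world [0.4449 0.0209 0.0305]
w2 312 234 tool [ 0.0057 -0.0034 -0.0153] world [0.4454 0.0155 0.0304]
w2 312 240 tool [ 0.0114 -0.0029 -0.0367] world [0.4453 0.0212 0.0518]
w2 312 248 tool [ 0.0116 -0.0027 -0.0463] world [0.4455 0.0214 0.0614]
w2 312 256 tool [ 0.0115 -0.0026 -0.054 ] world [0.4457 0.0213 0.0692]
w2 312 266 tool [ 0.0115 -0.0024 -0.0631] world [0.4459 0.0214 0.0782]
w2 312 280 tool [ 0.0119 -0.0022 -0.0744] world [0.4461 0.0218 0.0895]
w2 319 200 tool [ 0.0257  0.0005 -0.0153] world [0.4474 0.0357 0.0304]
w2 319 225 tool [ 0.0113  0.0005 -0.0157] world [0.4488 0.0214 0.0308]
w2 319 234 tool [ 0.0061  0.0005 -0.0161] world [0.4493 0.0162 0.0312]
w2 319 240 tool [ 0.0115  0.0005 -0.037 ] world [0.4487 0.0217 0.0521]
w2 319 248 tool [ 0.0113  0.0005 -0.0456] world [0.4488 0.0214 0.0607]
w2 319 256 tool [ 0.0117  0.0004 -0.0546] world [0.4487 0.0219 0.0697]
w2 319 266 tool [ 0.0114  0.0004 -0.0629] world [0.4487 0.0215 0.078 ]
w2 319 280 tool [ 0.0071  0.0004 -0
[... 1824 characters left out ...]
0.4495 0.0174 0.112 ]
w3 325 200 tool [0.0104 0.005  0.0385] world [0.4539 0.0209 0.0068]
w3 325 225 tool [-0.0091  0.0051  0.0383] world [0.4559 0.0015 0.007 ]
w3 325 234 tool [-0.0167  0.0052  0.0393] world [ 0.4567 -0.0061  0.006 ]
w3 325 240 tool [ 0.0117  0.0034 -0.0373] world [0.4521 0.022  0.0826]
w3 325 248 tool [ 0.0112  0.0032 -0.0453] world [0.4519 0.0215 0.0906]
w3 325 256 tool [ 0.0112  0.0031 -0.0536] world [0.4518 0.0215 0.0989]
w3 325 266 tool [ 0.012   0.0028 -0.064 ] world [0.4514 0.0223 0.1093]
w3 325 280 tool [ 0.0124  0.0026 -0.0752] world [0.4512 0.0227 0.1205]
rib 1403 ((446.15130615234375, 28.185680389404297), (11.596611976623535, 51.3064079284668), 5.800772190093994)
```

Wrist depth shows the real finger ends at about tool z = -0.034, so they sit roughly 34 mm short of the reported TCP and closed above the rib. I'll measure this exactly, both shut (w2) and open at 60 mm (w1).

```bash
python3 - <<'E'
from h import *
for f in("w1","w2","w3"):
    c=wcam(f"pics/{f}.npz"); W=world(c); w=np.load(f"pics/{f}.npz"); P=(W-w["eef"])@w["Rt"]
    m=(abs(P[...,0])<.02)&(abs(P[...,1])<.06)&(P[...,2]<-.025)&(P[...,2]>-.09)&(w["z_map"]>0); Q=P[m]
    L=Q[Q[:,1]<0]; R=Q[Q[:,1]>0]
    for n,q in(("L",L),("R",R)):
        k=np.argsort(-q[:,2])[:40]; print(f,n,len(q),"lowest z",q[k[[0,10,39]],2].round(4),"at x",q[k,0].mean().round(4),"y range",q[k,1].min().round(4),q[k,1].max().round(4))
E
python3 -m crank '{"series": [[0,0,0,0],[0,0,0,0],[0,0,0,0],[0,0,0,0],[0,0,0,0]]}' 0.05
```

```text
w1 L 5430 lowest z [-0.0336 -0.0346 -0.0368] at x 0.0009 y range -0.0301 -0.0296
w1 R 5510 lowest z [-0.0333 -0.0349 -0.0369] at x 0.0003 y range 0.03 0.0305
w2 L 5067 lowest z [-0.0333 -0.0348 -0.0367] at x 0.0106 y range -0.0114 -0.0
w2 R 5221 lowest z [-0.0328 -0.0347 -0.0366] at x 0.0104 y range 0.0005 0.0119
w3 L 5052 lowest z [-0.0328 -0.0347 -0.0366] at x 0.0104 y range -0.0109 -0.0
w3 R 5228 lowest z [-0.0332 -0.0346 -0.0365] at x 0.0105 y range 0.0005 0.0119
time: 4.4
eef_pos: [0.4494, 0.0101, 0.0451]
orientation: [[-0.098, 0.995, -0.0], [0.995, 0.098, 0.0], [0.0, -0.0, -1.0]]
contact_force: [-0.4, -0.1, 0.7]
finger_gap: 0.586
finger_force: 0.0
```

```bash
python3 -m crank '{"series": [[0,0,0.015,0],[0,0,0.03,0],[0,0,0.04,0],[0,0,0.05,0],[0,0,0.058,0],[0,0,0.066,0],[0,0,0.066,0],[0,0,0.066,0]]}'
python3 -m crank '{"series": [[0,0,0,0],[0,0,0,0],[0,0,0,0],[0,0,0,0],[0,0,0,0],[0,0,0,0]]}' 0.0
```

```text
time: 5.2
eef_pos: [0.4495, 0.0101, -0.0208]
orientation: [[-0.098, 0.995, -0.0], [0.995, 0.098, 0.0], [0.0, -0.0, -1.0]]
contact_force: [-0.5, 0.3, -0.7]
finger_gap: 0.585
finger_force: 0.0
time: 5.8
eef_pos: [0.4502, 0.01, -0.0201]
orientation: [[-0.098, 0.995, 0.001], [0.995, 0.098, -0.0], [-0.0, 0.001, -1.0]]
contact_force: [-0.7, -0.0, 3.9]
finger_gap: 0.125
finger_force: 61.6
```

```bash
python3 -m crank '{"series": [[0,0,-0.015,0],[0,0,-0.035,0],[0,0,-0.055,0],[0,0,-0.055,0]]}'
python3 -c "
from h import *
shift([.5232,.2652,.035],83.35)"
```

```text
time: 6.2
eef_pos: [0.4515, 0.0099, 0.0362]
orientation: [[-0.098, 0.995, 0.004], [0.995, 0.098, -0.0], [-0.001, 0.004, -1.0]]
contact_force: [0.8, 0.1, -1.7]
finger_gap: 0.128
finger_force: 60.8
t 6.2 tcp [0.4515 0.0099 0.0362] yawx 95.63 | shift [0.247  0.0964 0.0014] spin 12.28 F [ 0.8  0.1 -1.7]
```

```bash
python3 -m crank '{"series": [[0.03,0.012,0,1.5],[0.062,0.024,0,3],[0.093,0.036,0,4.6],[0.124,0.048,0,6.1],[0.155,0.06,0,7.7],[0.186,0.072,0,9.2],[0.217,0.085,0,10.8],[0.247,0.096,0,12.3],[0.247,0.096,0,12.3],[0.247,0.096,0,12.3],[0.247,0.096,0,12.3]]}'
python3 - <<'E'
from h import *; from station import *
shift([.5232,.2652,.035],83.35)
s=manip.observe(); c=read_camera("wrist"); np.savez("pics/w4.npz",eef=s["eef_pos"],Rt=s["orientation"],**c); cv2.imwrite("pics/w4.png",c["image"][:,:,::-1])
E
```

```text
time: 7.3
eef_pos: [0.5197, 0.2642, 0.0327]
orientation: [[0.117, 0.993, -0.003], [0.993, -0.117, -0.001], [-0.002, -0.002, -1.0]]
contact_force: [0.1, -0.2, -2.3]
finger_gap: 0.127
finger_force: 60.7
t 7.3 tcp [0.5197 0.2642 0.0327] yawx 83.3 | shift [ 0.0014  0.0034 -0.0023] spin -0.05 F [ 0.1 -0.2 -2.3]
```

View pics/w4.png

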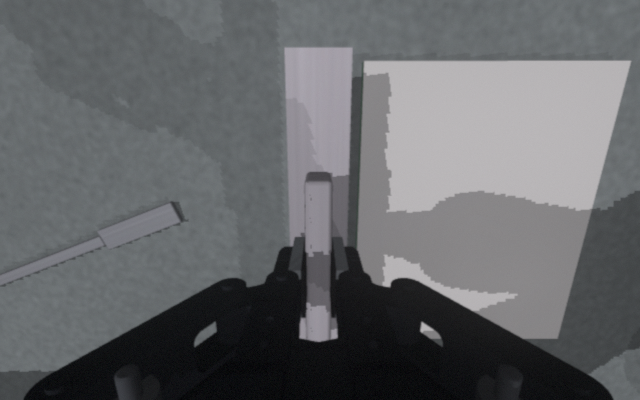

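The rule is held parallel to the plate: its edge is at u≈352, the plate's near edge is at u≈357–364, and the plate's far-left corner is at (364,61). Now measuring the gap and parallelism.

```bash
cat > gap.py <<'E'
from h import *
import sys
f,zb=sys.argv[1],float(sys.argv[2]); v0,v1=int(sys.argv[3]),int(sys.argv[4])
c=wcam(f); w=np.load(f); hsv=cv2.cvtColor(w["image"],cv2.COLOR_RGB2HSV)
W=world(c); tl=lambda X:(X-w["eef"])@w["Rt"]
bl=np.abs(W[...,2]-(zb+.006))<.006; P=[];Q=[]
sat=hsv[...,0].astype(int)
A=tl(W)
m=np.zeros((400,640),bool); m[:,270:420]=1
zr=A[...,2]
rule=m&(np.abs(W[...,2]-zb-.006)<.005)&(hsv[...,0]>112)&(hsv[...,1]>4)
plate=(np.abs(W[...,2]-.008)<.006)&(hsv[...,1]<6)&(hsv[...,2]>70); plate[:,:345]=0; plate=big(plate)
for v in range(v0,v1,4):
    a=np.where(rule[v])[0]; b=np.where(plate[v])[0]
    if len(a): P.append([a.max()+.5,v])
    if len(b): Q.append([b.min()-.5,v])
for n,L,h in(("rule edge",P,zb+.006),("plate edge",Q,.008)):
    E=tl(ray(c,L,h)); k=np.polyfit(E[:,0],E[:,1],1); r=E[:,1]-np.polyval(k,E[:,0]); g=abs(r)<2.5*r.std()+1e-5
    k=np.polyfit(E[g,0],E[g,1],1); print(n,"n",g.sum(),"tool y at x=0",k[1].round(4),"angle deg",np.degrees(np.arctan(k[0])).round(2),"rms",r[g].std().round(5))
for n,M,h in(("rule",rule,zb+.006),("plate",plate,.008)):
    v,u=np.where(M); t=v.min(); print(n,"far end px row",t,"tool x",tl(ray(c,[[370 if n=="plate" else 320,t-.5]],h))[0].round(4))
E
python3 gap.py pics/w4.npz 0.053 75 165
```

```text
rule edge n 23 tool y at x=0 0.0152 angle deg -0.05 rms 0.00012
plate edge n 22 tool y at x=0 0.0271 angle deg 0.14 rms 0.00021
rule far end px row 48 tool x [ 0.0989  0.0008 -0.0264]
plate far end px row 60 tool x [0.1024 0.0312 0.0245]
```

```bash
python3 -m crank '{"series": [[0.003,0.004,0.015,0],[0.003,0.006,0.03,0],[0.003,0.006,0.042,0],[0.003,0.006,0.048,0],[0.003,0.006,0.051,0],[0.003,0.006,0.053,0],[0.003,0.006,0.053,0],[0.003,0.006,0.053,0]]}'
```

```text
time: 8.15
eef_pos: [0.5277, 0.2679, -0.018]
orientation: [[0.116, 0.993, 0.001], [0.993, -0.116, 0.0], [0.001, 0.001, -1.0]]
contact_force: [-0.5, 0.2, -1.3]
finger_gap: 0.124
finger_force: 60.7
```

```bash
python3 -m crank '{"series": [[0,0,0.001,0],[0,0,0.002,0],[0,0,0.003,0],[0,0,0.003,0],[0,0,0.003,0]]}'
python3 - <<'E'
from h import *; from station import *
shift([.53,.265,-.02],83.35)
s=manip.observe(); c=read_camera("wrist"); np.savez("pics/w5.npz",eef=s["eef_pos"],Rt=s["orientation"],**c)
E
python3 gap.py pics/w5.npz 0.0 75 165
```

```text
time: 8.65
eef_pos: [0.5277, 0.2679, -0.02]
orientation: [[0.116, 0.993, 0.001], [0.993, -0.116, 0.001], [0.001, 0.001, -1.0]]
contact_force: [-2.1, -0.4, 5.3]
finger_gap: 0.121
finger_force: 61.7
t 8.65 tcp [ 0.5277  0.2679 -0.02  ] yawx 83.33 | shift [-0.0026  0.0026 -0.    ] spin -0.02 F [-2.1 -0.4  5.3]
rule edge n 22 tool y at x=0 0.0499 angle deg -3.53 rms 0.00204
plate edge n 23 tool y at x=0 0.0198 angle deg -0.07 rms 0.00014
rule far end px row 46 tool x [ 0.0998  0.0008 -0.026 ]
plate far end px row 51 tool x [ 0.0974  0.0227 -0.0279]
```

```bash
python3 -m crank '{"series": [[0,0.002,0,0],[0,0.0035,0,0],[0,0.0045,0,0],[0,0.005,0,0],[0,0.005,0,0],[0,0.005,0,0]]}'
```

```text
time: 9.3
eef_pos: [0.531, 0.2678, -0.02]
orientation: [[0.116, 0.993, -0.002], [0.993, -0.116, 0.001], [0.001, -0.002, -1.0]]
contact_force: [-5.1, 0.3, 8.4]
finger_gap: 0.13
finger_force: 62.2
```

```bash
python3 -m crank '{"series": [[0,0.001,0,0],[0,0.0018,0,0],[0,0.0018,0,0],[0,0.0018,0,0]]}'
python3 - <<'E'
from h import *; from station import *
s=manip.observe(); c=read_camera("wrist"); np.savez("pics/w6.npz",eef=s["eef_pos"],Rt=s["orientation"],**c)
E
python3 gap.py pics/w6.npz 0.0 75 165
```

```text
time: 9.7
eef_pos: [0.5326, 0.2677, -0.02]
orientation: [[0.115, 0.993, -0.002], [0.993, -0.115, 0.002], [0.001, -0.002, -1.0]]
contact_force: [-5.8, -0.7, 7.7]
finger_gap: 0.125
finger_force: 62.2
rule edge n 22 tool y at x=0 0.0523 angle deg -6.47 rms 0.00221
plate edge n 23 tool y at x=0 0.0149 angle deg 0.02 rms 0.00018
rule far end px row 47 tool x [ 0.0995  0.0008 -0.0259]
plate far end px row 52 tool x [ 0.097   0.0227 -0.0279]
```

```bash
python3 -m crank '{"series": [[0,0.001,0,0],[0,0.001,0,0],[0,0.0005,-0.001,0],[0,0.0005,-0.001,0]]}'
python3 -m crank '{"series": [[0,0,0,0],[0,0,0,0],[0,0,0,0],[0,0,0,0],[0,0,-0.01,0],[0,0,-0.03,0],[0,0,-0.06,0],[0,0,-0.1,0],[0,0,-0.15,0],[0,0,-0.2,0],[0,0,-0.2,0],[0,0,-0.2,0]]}' 0.035
python3 - <<'E'
from h import *; from station import *
s=manip.observe(); c=read_camera("wrist"); np.savez("pics/w7.npz",eef=s["eef_pos"],Rt=s["orientation"],**c); cv2.imwrite("pics/w7.png",c["image"][:,:,::-1])
shift([.5,.0,.18],90)
E
```

```text
time: 10.15
eef_pos: [0.5326, 0.2677, -0.02]
orientation: [[0.115, 0.993, -0.003], [0.993, -0.115, 0.002], [0.001, -0.003, -1.0]]
contact_force: [-6.2, 1.9, 5.5]
finger_gap: 0.126
finger_force: 61.9
time: 11.35
eef_pos: [0.5368, 0.2673, 0.1824]
orientation: [[0.117, 0.993, 0.007], [0.993, -0.117, 0.002], [0.003, 0.007, -1.0]]
contact_force: [0.2, 0.4, -1.1]
finger_gap: 0.409
finger_force: 0.0
t 11.4 tcp [0.5354 0.2668 0.1799] yawx 83.31 | shift [-0.2691 -0.0041 -0.0003] spin -6.69 F [-0.1  0.3 -0.5]
```

View pics/w7.png

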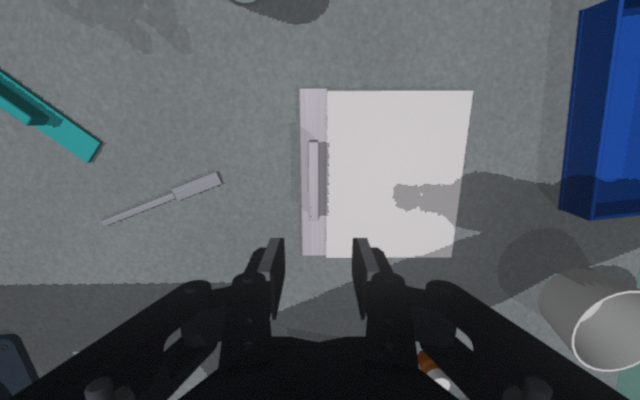

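The rule lies flush along the plate, seam at u≈327, with rule rows 88–256 against plate rows 90–258, and the fingers are clear of it. Next I'll locate the bar from the stored top and side views.

Run:
```python
from h import *
for n,(a,b,x,y) in(("top",(360,150,405,172)),("side",(258,160,330,215))):
    c=np.load(f"pics/{n}0.npz"); W=world(c); m=np.zeros((400,640),bool); m[b:y,a:x]=1
    q=W[m&(W[...,2]>.118)&(W[...,2]<.145)&(W[...,0]>.54)&(W[...,0]<.6)&(W[...,1]<-.11)&(W[...,1]>-.27)]
    if len(q)>3:
        print(n,len(q),"med",np.median(q,0).round(4),"y",q[:,1].min(),q[:,1].max(),"z",q[:,2].max(),rect(q)); print(cv2.fitLine((q[:,:2]*1000).astype(np.float32),cv2.DIST_HUBER,0,.01,.01).ravel())
c=np.load("pics/top0.npz"); g=cv2.cvtColor(c["image"],cv2.COLOR_RGB2GRAY); print(g[158:172,366:402:4])
# lid edges in the top picture: steep left/right sides
W=world(c)
m=np.zeros((400,640),bool); m[105:172,345:415]=1; l=big(m&(abs(W[...,2]-.093)<.008)); 
R=[];L=[]
for v in range(118,158):
    a=np.where(l[v])[0]; R.append([a.max()+.5,v]); L.append([a.min()-.5,v])
for S in(L,R):
    E=ray(c,S,.093); k=np.polyfit(E[:,0],E[:,1],1); print("edge y at x=.65",np.polyval(k,.65).round(4),"deg",np.degrees(np.arctan(k[0])).round(2))
```

```text
top 141 med [ 0.5613 -0.1797  0.1354] y -0.22974391901931057 -0.1301225098228952 z 0.14432565753411894 ((564.549072265625, -179.87112426757812), (22.177160263061523, 99.75444793701172), 1.5053397417068481)
[ 9.2623858e-03  9.9995708e-01  5.6146393e+02 -1.7853923e+02]
side 79 med [ 0.5536 -0.1595  0.1347] y -0.22584754736982876 -0.12590121584520494 z 0.13895035136742015 ((556.4453735351562, -175.8924102783203), (99.93433380126953, 19.70701026916504), 88.4869613647461)
[ 7.4992716e-02  9.9718410e-01  5.5294446e+02 -1.6780176e+02]
[[ 95 102 103 102 103 102 103 101 102]
 [ 79 103  86 103 102  88 102  85 102]
 [ 68  86  68  85  86  71  86  63  86]
 [ 65  68  68  68  69  68  68  55  69]
 [ 64  67  69  69  68  68  68  50  68]
 [ 60  68  67  69  69  69  67  50  77]
 [ 62  85  87  83  82  81  82  62  79]
 [ 69 115 116 115 113 111 112 106 101]
 [ 87 134 133 135 136 135 134 135 122]
 [ 66 124 122 124 125 126 127 126 117]
 [ 12  75  73  75 108 110  97  97 107]
 [ 80  80  80  82 108 107  97  97 106]
 [101 101 102 102 102 102 103 103 105]
 [ 98 101  99  98  99 100 100  98 103]]
edge y at x=.65 -0.0959 deg 1.55
edge y at x=.65 -0.2686 deg -1.95
```

```bash
python3 -m crank '{"series": [[-0.03,0.005,-0.02,-0.5],[-0.075,0.013,-0.02,-1],[-0.12,0.021,-0.02,-2],[-0.165,0.029,-0.02,-3],[-0.21,0.037,-0.02,-3.5],[-0.255,0.045,-0.02,-4],[-0.3,0.053,-0.02,-5],[-0.345,0.061,-0.02,-5.5],[-0.39,0.069,-0.02,-6],[-0.42,0.074,-0.02,-6.7],[-0.439,0.0775,-0.02,-6.7],[-0.439,0.0775,-0.02,-6.7]]}' 0.06
python3 -m crank '{"series": [[0,0,0,0],[0,0,0,0],[0,0,0,0]]}'
python3 - <<'E'
from h import *; from station import *
shift([.561,-.178,.077],90)
s=manip.observe(); c=read_camera("wrist"); np.savez("pics/w8.npz",eef=s["eef_pos"],Rt=s["orientation"],**c)
t=read_camera("side"); np.savez("pics/side1.npz",**t)
b=cv2.resize(t["image"][90:250,230:390,::-1],(400,400),interpolation=cv2.INTER_CUBIC)
cv2.imwrite("pics/w8.png",np.hstack([c["image"][:,200:600,::-1],b]))
E
```

```text
time: 12.6
eef_pos: [0.5594, -0.1804, 0.1967]
orientation: [[0.003, 1.0, -0.003], [1.0, -0.003, 0.001], [0.001, -0.003, -1.0]]
contact_force: [0.5, -0.0, -0.8]
finger_gap: 0.702
finger_force: 0.0
time: 12.9
eef_pos: [0.5604, -0.1768, 0.1993]
orientation: [[-0.002, 1.0, -0.0], [1.0, 0.002, 0.0], [0.0, -0.0, -1.0]]
contact_force: [-0.9, -0.5, -0.4]
finger_gap: 0.702
finger_force: 0.0
t 12.9 tcp [ 0.5604 -0.1768  0.1993] yawx 90.14 | shift [-0.0013  0.0006  0.1223] spin 0.14 F [-0.9 -0.5 -0.4]
```

View pics/w8.png

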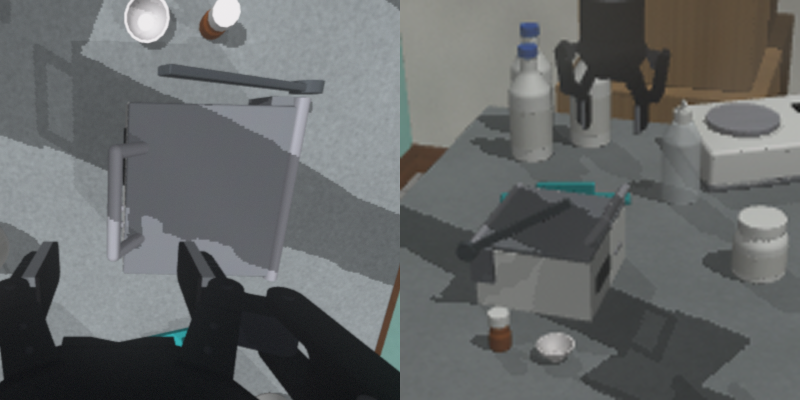

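The wrist crop shows the bar at u≈315 (v 150–258), between the fingers, and the index arm clear at the top. I'll refine the bar's position from this view.

Run:
```python
from h import *
c=wcam("pics/w8.npz"); W=world(c)
m=np.zeros((400,640),bool); m[140:265,300:360]=1
b=big(m&(W[...,2]>.115)&(W[...,2]<.15)); q=W[b]; print(b.sum(),rect(q),"zmax",np.percentile(q[:,2],95))
pts=[]
for v in range(165,245,4):
    u=np.where(b[v])[0]; u=u[(u<330)]; 
    if len(u): pts.append([u.mean(),v])
E=ray(c,pts,.132); print(E[::5].round(4)); print("yaw",np.degrees(np.arctan(np.polyfit(E[:,1],E[:,0],1)[0])))
a=np.zeros((400,640),bool); a[55:100,355:530]=1
Q=W[big(a&(W[...,2]>.07))]; d=cv2.fitLine(Q.astype(np.float32),cv2.DIST_HUBER,0,.01,.01).ravel(); print("arm",len(Q),d,"angle",np.arctan2(d[2],np.hypot(d[0],d[1])),Q.min(0),Q.max(0))
```

```text
1955 ((562.7985229492188, -179.28207397460938), (100.64330291748047, 23.28785514831543), 88.6780014038086) zmax 0.13778354620236447
[[ 0.5577 -0.1452  0.132 ]
 [ 0.5577 -0.1617  0.132 ]
 [ 0.5573 -0.1789  0.132 ]
 [ 0.5572 -0.1968  0.132 ]]
yaw 0.8900879357337752
arm 2091 [ 0.8498154  -0.03389566 -0.5259894   0.6862658  -0.08323392  0.12273846] angle -0.553878 [ 0.56044292 -0.10666374  0.07843046] [ 0.7376657  -0.07736712  0.3709555 ]
```

```bash
python3 -m crank '{"series": [[-0.002,-0.002,0.03,1.2],[-0.002,-0.002,0.06,1.2],[-0.002,-0.002,0.085,1.2],[-0.002,-0.002,0.105,1.2],[-0.002,-0.002,0.117,1.2],[-0.002,-0.002,0.122,1.2],[-0.002,-0.002,0.122,1.2]]}'
python3 -m crank '{"series": [[0,0,0,0],[0,0,0,0],[0,0,0,0],[0,0,0,0],[0,0,0,0],[0,0,0,0],[0,0,0,0]]}' 0.0
```

```text
time: 13.7
eef_pos: [0.5582, -0.1799, 0.0771]
orientation: [[0.02, 1.0, -0.0], [1.0, -0.02, 0.0], [0.0, -0.0, -1.0]]
contact_force: [-0.0, -0.3, 0.5]
finger_gap: 0.702
finger_force: 0.0
time: 14.4
eef_pos: [0.5569, -0.1806, 0.0782]
orientation: [[0.021, 1.0, -0.002], [1.0, -0.021, -0.001], [-0.001, -0.002, -1.0]]
contact_force: [-4.8, 0.6, 4.3]
finger_gap: 0.121
finger_force: 58.4
```

```bash
python3 -m crank '{"series": [[0,0.0025,-0.0082,0],[0,0.0053,-0.0163,0],[0,0.0086,-0.0242,0],[0,0.0122,-0.0319,0],[0,0.0162,-0.0395,0],[0,0.0207,-0.0468,0],[0,0.0254,-0.0538,0],[0,0.0305,-0.0607,0],[0,0.0359,-0.0673,0],[0,0.0418,-0.0736,0],[0,0.0472,-0.079,0],[0,0.0472,-0.079,0]]}'
python3 -m crank '{"series": [[0,0,0,0],[0,0,0,0],[0,0,0,0]]}'
python3 - <<'E'
from h import *; from station import *
s=manip.observe(); c=read_camera("wrist"); np.savez("pics/w9.npz",eef=s["eef_pos"],Rt=s["orientation"],**c)
t=read_camera("side"); np.savez("pics/side2.npz",**t)
b=cv2.resize(t["image"][110:250,230:370,::-1],(400,400),interpolation=cv2.INTER_CUBIC)
cv2.imwrite("pics/w9.png",np.hstack([c["image"][:,200:600,::-1],b]))
for n,W in(("wrist",world(wcam("pics/w9.npz"))),("side",world(t))):
    # lid top plane: points near the lid, off the bar, by least squares
    x,y,z=W[...,0],W[...,1],W[...,2]
    m=(x>.6)&(x<.71)&(y>-.25)&(y<-.12)&(z>.09)&(z<.2); q=W[m]; print(n,len(q))
    for _ in range(4):
        A=np.c_[q[:,:2],np.ones(len(q))]; k=np.linalg.lstsq(A,q[:,2],rcond=None)[0]; r=A@k-q[:,2]; q=q[abs(r)<2*r.std()+1e-4]
    print("lid angle",np.arctan(np.hypot(*k[:2])),k,len(q),r.std())
    m=(x>.57)&(x<.72)&(y>-.095)&(y<-.07)&(z>.09)&(z<.2); q=W[m]
    if len(q)>30:
        k=np.polyfit(q[:,0],q[:,2],1); r=np.polyval(k,q[:,0])-q[:,2]; q=q[abs(r)<2*r.std()]; print("arm angle",np.arctan(-np.polyfit(q[:,0],q[:,2],1)[0]),len(q))
E
```

```text
time: 15.6
eef_pos: [0.6013, -0.1815, 0.1579]
orientation: [[0.021, 1.0, -0.009], [1.0, -0.021, -0.001], [-0.001, -0.009, -1.0]]
contact_force: [-13.3, -0.4, 6.3]
finger_gap: 0.12
finger_force: 59.2
time: 15.9
eef_pos: [0.6007, -0.1815, 0.1573]
orientation: [[0.022, 1.0, -0.009], [1.0, -0.022, -0.001], [-0.001, -0.009, -1.0]]
contact_force: [-13.5, -0.3, 4.2]
finger_gap: 0.117
finger_force: 59.2
wrist 18884
lid angle 0.5194802882462519 [-0.57174089  0.0122427   0.51070706] 17632 0.00047831063879975985
arm angle 0.5713276956730765 3348
side 350
lid angle 0.5175089413404319 [-0.56911386  0.01284679  0.50715268] 315 0.0007393937139642161
arm angle 0.5624937230651338 190
```

View pics/w9.png

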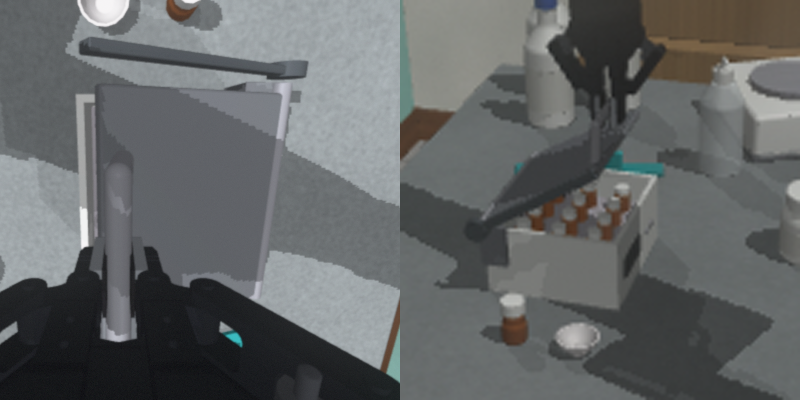

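The lid is at 0.518 rad by both views, and the index arm is at about 0.555. A small raise will bring them into line.

```bash
python3 -m crank '{"series": [[0,0.001,-0.0025,0],[0,0.0025,-0.005,0],[0,0.0025,-0.005,0],[0,0.0025,-0.005,0],[0,0.0025,-0.005,0]]}'
python3 - <<'E'
from h import *; from station import *
s=manip.observe(); c=read_camera("wrist"); np.savez("pics/w10.npz",eef=s["eef_pos"],Rt=s["orientation"],**c)
W=world(wcam("pics/w10.npz")); x,y,z=W[...,0],W[...,1],W[...,2]
def fit(m,yy):
    q=W[m]
    for _ in range(5):
        A=np.c_[q[:,:2],np.ones(len(q))] if yy else np.c_[q[:,0],np.ones(len(q))]; k=np.linalg.lstsq(A,q[:,2],rcond=None)[0]; r=A@k-q[:,2]; q=q[abs(r)<2*r.std()+3e-4]
    return np.arctan(-k[0]),len(q),r.std()
print("lid",fit((x>.6)&(x<.71)&(y>-.25)&(y<-.12)&(z>.09)&(z<.2),1))
# top face only of the arm: upper envelope per x bin
m=(x>.58)&(x<.71)&(y>-.1)&(y<-.065)&(z>.09)&(z<.2); q=W[m]; b=((q[:,0]-.58)/.01).astype(int)
E=np.array([[q[b==i,0].mean(),np.percentile(q[b==i,2],90)] for i in range(13) if (b==i).sum()>20]); print("arm",np.arctan(-np.polyfit(E[:,0],E[:,1],1)[0]),E.round(4).tolist())
print(s["contact_force"],s["finger_force"])
E
```

```text
time: 16.5
eef_pos: [0.6041, -0.1815, 0.1607]
orientation: [[0.021, 1.0, -0.009], [1.0, -0.021, -0.0], [-0.0, -0.009, -1.0]]
contact_force: [-9.2, -2.0, -0.2]
finger_gap: 0.118
finger_force: 58.7
lid (np.float64(0.5472891569282978), 17468, np.float64(0.0005073188566341625))
arm 0.5557678786288968 [[0.5876, 0.1818], [0.5953, 0.1824], [0.6048, 0.1761], [0.6149, 0.17], [0.6249, 0.1635], [0.6348, 0.157], [0.6448, 0.1507], [0.6549, 0.1443], [0.665, 0.138], [0.6751, 0.1314], [0.685, 0.1251], [0.6954, 0.1189], [0.7051, 0.1118]]
[-9.21853138 -1.96803436 -0.15574024] 58.668689131736755
```

```bash
python3 -m crank '{"series": [[0,0,0,0],[0,0,0,0],[0,0,0,0]]}' && python3 -c "
from station import manip; print(manip.finish_job())"
```

```text
time: 16.85
eef_pos: [0.6041, -0.1816, 0.1607]
orientation: [[0.021, 1.0, -0.009], [1.0, -0.021, -0.0], [-0.0, -0.009, -1.0]]
contact_force: [-8.8, -1.4, 0.3]
finger_gap: 0.12
finger_force: 58.7
the job is handed in; nothing more can be done
None
```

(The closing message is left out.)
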